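# Hang the gauge plate on its lit hook

### The job

Take the graduated gauge plate out of its slotted wooden block and hang it by its window on the hook under the lamp bar, graduated face outward (away from the steel post), and let go of it so that it hangs still and plumb. Leave the other things on the bench where they are.

Things in the scene. Friction and masses are not known exactly. Their poses are not given: they have to be found in the camera images.
- gauge: Loose aluminium plate, 0.10 to 0.20 kg, 60 mm wide (y), 120 tall (z), 8 thick (x). Origin: centre of the bottom edge. Starts upright, its foot in the block's slot. A 30 x 30 mm window goes through it, 76 to 106 mm above the bottom, centred in y, under a 14 mm crossbar. Its -x face carries a white scale with dark graduations; the +x face is bare. Can be pinched across its 60 mm width.
- gauge_bar (a point): On the gauge: middle of the crossbar's underside (0, 0, 106 mm in the gauge's frame), the place that rests on the hook.
- gauge_out (a point): Imaginary point 100 mm straight out of the graduated face, level with gauge_bar (-100, 0, 106 mm in the gauge's frame).
- block: Fixed wooden block 60 x 100 mm, 40 mm high. A slot 12 mm wide (its x), 66 mm long (its y), floor 10 mm above the bench, opens at the top between lips that flare to 26 mm wide. Origin: centre of its underside. The gauge stands in it with the same yaw, give or take a degree, and fits it either way round, so it can be turned there and taken anew.
- hookstand: Fixed stand. Steel post 50 mm wide (y), 330 high; its front face is x = 0, outward is -x. Origin: on the bench, middle of that face. A lamp bar 150 mm wide (y) juts 75 mm out above the hook, underside 299 mm up: a tool pointing straight down cannot reach the hook; one leaning 30 to 50 degrees, coming from outside and above, can. Dark base plate 12 mm high.
- hook_seat (a point): Low point of the hook (bar centreline), 46 mm out from the post, 200 mm up. The 8 mm round bar leaves the post 207 mm up, slopes down, is level 40 to 52 mm out, then rises to a round tip 63 mm out, 210 mm up (centreline; tip ends 67 mm out, top 214 mm up). When hung, gauge_bar lies 4 mm above this point. Orientation as the stand's.
- mallet: Bystander: loose hammer with a wooden handle. Origin on the bench under it.
- steelblock: Bystander: loose steel bench block 80 x 80 x 22 mm. Origin: centre of its underside.
- blank1: Bystander: loose copper blank 34 x 34 x 4 mm with a low dome (8 mm high in all), close beside the slotted block. Origin: centre of its underside.
- blank2: Bystander: another such copper blank, on the block's other side.
- pot: Bystander: loose amber glass jar with steel cap, 44 mm across, 50 mm high, near the hook stand. Origin: centre of its underside.
- mandrel: Bystander: small steel taper standing upright, foot 24 mm across, 92 mm high. Origin: centre of its underside.
Not all that is in view belongs to the job. There is more than one size of the gauge; the job needs the smallest.

How it is judged:
By the outcome, as a careful person would: the job done as asked, in the order asked, and still so for the second after the job is handed in, with the robot touching nothing.
It also fails if it takes over 72 s, if anything falls off the work surface, if the arm or the gripper's body presses on something with over 40 N, if the wrist force passes 120 N, or if a joint passes its speed limit or range.

### The arm

A 6-joint arm with a two-finger parallel gripper is mounted at the origin on the work surface. World frame = base frame: x ahead of the robot, y to its left, z up, the work surface at z = 0. Lengths are in m, angles in rad, forces in N, time in s.
With the tool pointing down it reaches from about 0.325 to 0.775 m from the base axis. Payload 5.5 kg.
Tool frame: the origin (TCP) lies midway between the tips of the shut fingers; the grasp point (between the pads) lies 19 mm behind it; z points along the fingers, y is the line along which they close (so a half turn about z gives the same grasp; the last joint's range is limited). The gripper opens to 88 mm and grips with 3 to 60 N. Pads are 20 mm wide; open, the fingers measure 115 mm over their backs; the gripper's body (75 mm by 178 mm) begins 61 mm behind the grasp point.
Start: joints at [-1.208, 0.091, 1.231, -0, 1.82, -0.057], TCP at [0.245, -0.548, 0.223] pointing down, gripper open.
Joint ranges: [-2.87, 2.87], [-0.86, 2.18], [0.17, 2.46], [-1.51, 4.65], [0.06, 2.69], [-2.65, 2.65]. Speed limits (rad/s): [2.57, 2.57, 3.01, 3.14, 3.14, 3.14].

### API

Orientations are given as a rotation vector (axis times angle).
In Python, from cell import get_state, read_camera, order, models gives the robot as it stands. The module is installed in compiled form; this text tells all that it offers.
- The arm moves only by the shell command python3 -m inch 'ROWS' [FORCE]. ROWS is JSON, a list of rows, each an object of numbers: "gripper": the opening, from 0 (shut) to 1 (fully open); "dx", "dy", "dz": the shift along the tool's x, y, z in mm; "rx", "ry", "rz": the turn, a rotation vector about the tool's x, y, z in rad. In form: [{"gripper": .., "dx": .., "dy": .., "dz": .., "rx": .., "ry": .., "rz": ..}, ...]. A call has 1 to 10 rows; each row shifts and turns the commanded pose from where the row before left it, along the tool's axes as they then stand; what a row does not reach is not made up. A row lasts 1/10 s, in which the tool goes at most 50 mm and 8.59 degrees, less where a joint would pass 70% of its speed; a pose out of reach is approached as far as the arm can. A call with a gripper value outside its range is refused whole. The fingers move at their own pace and stop on an object; FORCE is the grip in N (left out, the last holds). Time passes only in rows, so rows that do not move let the fingers close. It gives the time, the measured TCP pose, the force, the opening and the grip force at its end, in the units of the state.
- get_state(): the state, without advancing time (a new reading comes with each control period).
- read_camera(name): name is "scene" or "top"; returns a dict with "frame" (480x640x3 uint8, red, green, blue), "z_map" (480x640 float32, m along the optical axis (not along the pixel's ray), 0 where there is no reading), "fov_y" (degrees; the focal length in pixels is half the picture's height over the tangent of half this angle, whatever the lens; pixels are square), "cx", "cy" (the principal point, pixels), "world_from_camera" (4x4, takes a point from camera to world coordinates). Camera axes: x right, y up, looking along -z (the intrinsics and any distortion apply to the point x, -y, -z); pixel columns grow to the right and rows downward; lengths in m; the calibration is good to about 2 mm. A picture is of the moment at which its call begins.
- order.close_job(): hands the job in; it is judged then, once.
Trained networks look in a picture, given as the dict that the camera call returned (one of the last four; its "shot" number tells which), for a name from the list of things; names that differ only in an ending like _2 or _b are one class to them, and where a whole thing is asked for, a point or a joint stands for the part that bears it (a point fixed in the world has none). Each returns a list of dicts, best first, with "score" (0 to 1); they miss things now and then, are a little off and sometimes report something else, mostly with a low value. They report only what shows in the picture. A call takes as long as a camera call. They do not tell look-alikes from the thing itself.
- models.spot_in(target, picture): "box" ([left, top, right, bottom] in pixels, round what is visible of it).
- models.landmark_of(target, picture): "pixel" ([row, column] in pixels: a listed point, or the origin of a listed thing).
The state is a dict: "clock": time; "qpos": joint angles; "joint_velocities": joint speeds; "tau": joint torques, N m; "position": TCP position; "tcp_rot": TCP orientation; "contact_force": force on the tool from outside, world axes, zero at the start; "torque": the same for the moment, N m; "grip_width": finger opening in m; "grasp_force": force on a finger pad.
Only numpy, scipy, OpenCV 4.12 (cv2) and the standard library are available. Lean on these libraries where they do the work, as an engineer would, in place of code of your own. Each camera call takes 0.05 s, during which the arm holds its last target. There are 200 camera calls.

## Working session

There is one attempt and no reset: what is moved stays moved. The work goes in short steps, Python scripts to look and compute and a shell command to move; the robot and the scene stay as the last step left them, time stands still between calls to the robot, and variables do not carry over. Pictures are saved under pics/ and viewed, at most 10 in all, crops included, and the job is handed in when it is done.

```bash
mkdir -p pics
cat > h.py <<'E'
import numpy as np, cv2
from cell import get_state, read_camera, order, models
from scipy.spatial.transform import Rotation as R
def f(p): return 240/np.tan(np.radians(p['fov_y'])/2)
def px2w(p,r,c,d=None):
    if d is None:
        w=p['z_map'][int(r)-1:int(r)+2,int(c)-1:int(c)+2]; w=w[w>0]; d=np.median(w) if w.size else np.nan
    k=f(p); v=np.array([(c-p['cx'])/k*d,-(r-p['cy'])/k*d,-d,1]); return (p['world_from_camera']@v)[:3]
def w2px(p,x):
    v=np.linalg.inv(p['world_from_camera'])@np.append(x,1); k=f(p); return np.array([p['cy']+k*v[1]/v[2], p['cx']-k*v[0]/v[2]])
def cloud(p):
    rr,cc=np.mgrid[0:480,0:640]; d=p['z_map']; k=f(p)
    v=np.stack([(cc-p['cx'])/k*d,-(rr-p['cy'])/k*d,-d,np.ones_like(d)],-1); return (v@p['world_from_camera'].T)[...,:3]
def save(p,n,box=None,s=1):
    im=cv2.cvtColor(p['frame'],cv2.COLOR_RGB2BGR)
    if box: im=im[box[1]:box[3],box[0]:box[2]]
    cv2.imwrite('pics/'+n,cv2.resize(im,None,fx=s,fy=s,interpolation=cv2.INTER_CUBIC))
E
python3 - <<'E'
from h import *
np.set_printoptions(precision=3,suppress=True)
for n in('scene','top'):
    p=read_camera(n); save(p,n+'0.png'); print(n,{k:v for k,v in p.items() if k not in('frame','z_map')})
    for t in('gauge','block','hookstand','hook_seat','gauge_bar','gauge_out','blank1','pot','mandrel'):
        for a in models.spot_in(t,p)[:3]: print(t,'box',np.round(a['box']),round(a['score'],2))
        for a in models.landmark_of(t,p)[:3]: print(t,'lm',np.round(a['pixel'],1),round(a['score'],2),px2w(p,*a['pixel']))
print(get_state())
E
```

```text
scene {'fov_y': 53.366275168137655, 'cx': 322.7669846920496, 'cy': 234.02531915267986, 'world_from_camera': array([[ 0.293, -0.641,  0.71 ,  1.208],
       [ 0.956,  0.211, -0.203, -0.175],
       [-0.02 ,  0.738,  0.674,  0.792],
       [ 0.   ,  0.   ,  0.   ,  1.   ]]), 'shot': 1}
gauge box [205. 194. 228. 265.] 0.87
gauge box [198. 293. 224. 375.] 0.72
gauge box [212. 247. 241. 303.] 0.64
gauge lm [361.3 217.2] 0.84 [ 0.691 -0.23   0.049]
gauge lm [295.2 230.1] 0.68 [ 0.528 -0.184  0.032]
gauge lm [257.2 221.7] 0.66 [ 0.395 -0.185  0.017]
block box [202. 276. 256. 320.] 0.71
block box [243. 313. 262. 329.] 0.29
block lm [299.6 229.6] 0.71 [ 0.545 -0.187  0.038]
hookstand box [426. 129. 510. 296.] 0.81
hookstand box [334. 312. 384. 350.] 0.23
hookstand lm [275.4 450.5] 0.94 [0.603 0.287 0.011]
hook_seat box [426. 132. 512. 298.] 0.85
hook_seat lm [205.7 442.9] 0.62 [0.587 0.245 0.207]
gauge_bar box [200. 196. 227. 264.] 0.94
gauge_bar box [208. 248. 242. 302.] 0.86
gauge_bar lm [263.9 223. ] 0.85 [ 0.527 -0.184  0.125]
gauge_bar lm [213.8 208.9] 0.79 [ 0.402 -0.191  0.154]
gauge_b
[... 1719 characters left out ...]
 406. 303.] 0.5
blank1 lm [290.6 398.4] 0.7 [ 0.469 -0.123  0.008]
pot box [192. 274. 216. 297.] 0.81
pot lm [288.2 207.2] 0.87 [0.463 0.272 0.051]
mandrel box [392. 145. 407. 163.] 0.69
mandrel lm [160.8 395.2] 0.71 [ 0.754 -0.115  0.015]
{'clock': 1.9, 'qpos': array([-1.208,  0.091,  1.231, -0.   ,  1.82 , -0.057]), 'joint_velocities': array([-0.   , -0.   ,  0.001,  0.002,  0.   , -0.002]), 'tau': array([  0.001, -44.618, -40.65 ,   0.07 ,   0.02 ,  -0.   ]), 'position': array([ 0.245, -0.548,  0.223]), 'tcp_rot': array([ 3.073,  0.655, -0.   ]), 'contact_force': array([-0.142,  0.023,  0.113]), 'torque': array([0.028, 0.003, 0.05 ]), 'grasp_force': 0.0, 'grip_width': 0.08760230661325144}
```

View pictures.

View pics/scene0.png

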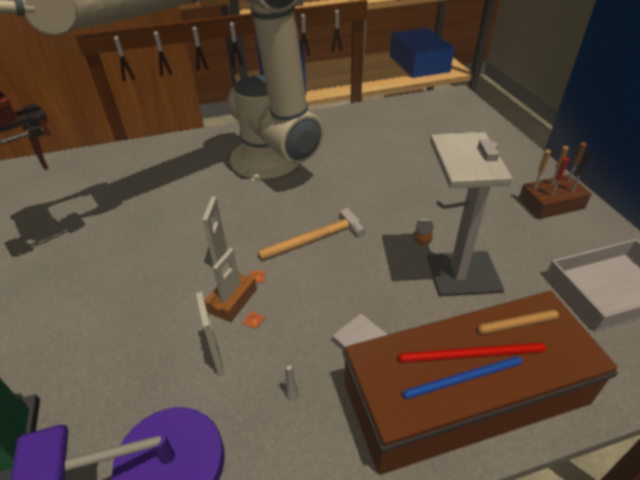

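View pics/top0.png

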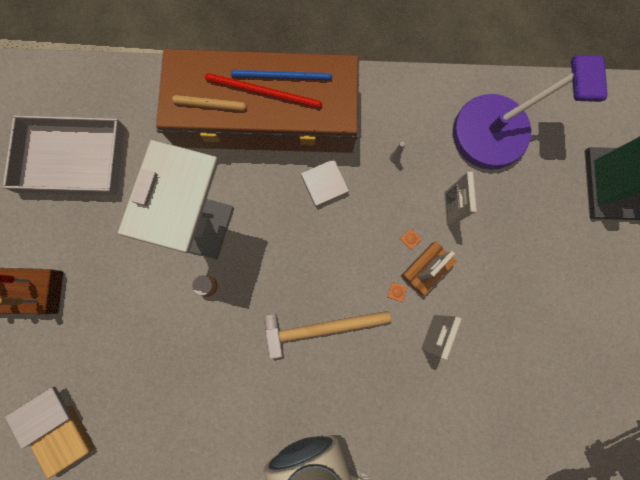

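Run:
```python
from h import *
p=read_camera('scene'); im=cv2.cvtColor(p['frame'],cv2.COLOR_RGB2BGR)
a=cv2.resize(im[180:390,180:275],None,fx=2.8,fy=2.8,interpolation=cv2.INTER_CUBIC)
b=cv2.resize(im[125:300,415:520],None,fx=3.36,fy=3.36,interpolation=cv2.INTER_CUBIC)
cv2.imwrite('pics/crop1.png',np.hstack([a,b[:a.shape[0]]]))
np.save('scene0.npy',p['z_map'])
```

```text
(no output)
```

View pics/crop1.png

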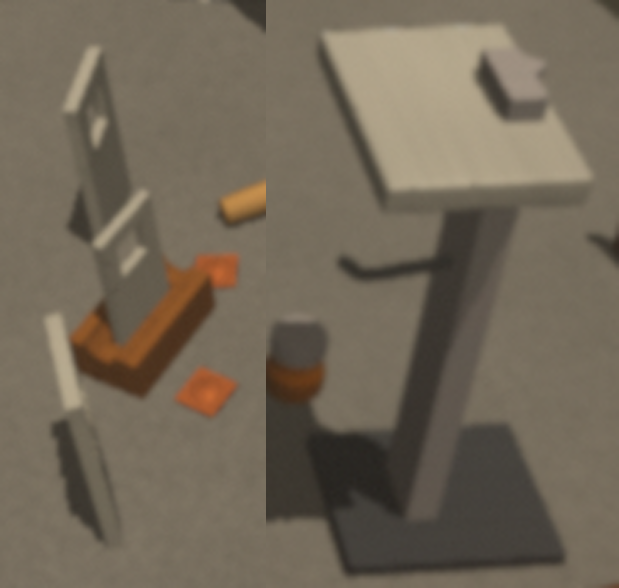

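Run:
```python
from h import *
np.set_printoptions(precision=4,suppress=True)
for n in('scene','top'):
    p=read_camera(n); P=cloud(p); ok=p['z_map']>0
    def sel(c,r,z0,z1):
        m=ok&(np.hypot(P[...,0]-c[0],P[...,1]-c[1])<r)&(P[...,2]>z0)&(P[...,2]<z1); return m
    m=sel((.585,.25),.14,.298,.32); Q=P[m]; (c,s,a)=cv2.minAreaRect((Q[:,:2]*1000).astype(np.float32)); print(n,'lamp',len(Q),c,s,a,np.median(Q[:,2]), cv2.boxPoints((c,s,a)).round(1).tolist())
    m=sel((.59,.25),.07,.19,.225); Q=P[m]; print('hook/post pts',len(Q)); 
    m=sel((.52,-.185),.055,.05,.14); Q=P[m]; (c,s,a)=cv2.minAreaRect((Q[:,:2]*1000).astype(np.float32)); print('gauge',len(Q),c,s,a,Q[:,2].max(),'col',p['frame'][m].mean(0))
    # plane fit
    mu=Q.mean(0);u,sv,v=np.linalg.svd(Q-mu);print('normal',v[2],np.degrees(np.arctan2(v[2][1],v[2][0])),mu,sv)
    m=sel((.52,-.185),.055,.12,.14); Q=P[m]; print('top edge',len(Q),cv2.minAreaRect((Q[:,:2]*1000).astype(np.float32)),Q[:,2].max())
    m=sel((.52,-.185),.07,.03,.043); Q=P[m]; print('block top',len(Q),cv2.minAreaRect((Q[:,:2]*1000).astype(np.float32)))
    for c in((.39,-.19),(.67,-.23)):
        m=sel(c,.05,.05,.25);Q=P[m];mu=Q.mean(0);u,sv,v=np.linalg.svd(Q-mu);print('other',mu,Q[:,2].max(),v[2],Q.min(0),Q.max(0))
    m=sel((.595,.28),.12,.006,.018); Q=P[m]; print('base',len(Q),cv2.minAreaRect((Q[:,:2]*1000).astype(np.float32)),Q[:,2].mean())
```

```text
scene lamp 2933 (592.4759521484375, 273.69134521484375) (105.65312957763672, 152.59739685058594) 76.43223571777344 0.31839931900572976 [[505.8999938964844, 240.1999969482422], [654.2999877929688, 204.39999389648438], [679.0, 307.1000061035156], [530.7000122070312, 342.8999938964844]]
hook/post pts 431
gauge 716 (518.5933227539062, -182.65577697753906) (11.207228660583496, 62.656158447265625) 46.858158111572266 0.13530444056237734 col [110.8757 102.2025  86.0768]
normal [0.7003 0.7135 0.0223] 45.53690841354302 [ 0.5222 -0.1831  0.0951] [0.6983 0.5215 0.061 ]
top edge 187 ((518.833740234375, -182.8174285888672), (10.659153938293457, 61.97739028930664), 45.82317352294922) 0.13530444056237734
block top 796 ((518.264892578125, -183.28787231445312), (64.36712646484375, 102.94153594970703), 46.11741256713867)
other [ 0.3918 -0.1893  0.1101] 0.15759458796798143 [0.3927 0.9194 0.0235] [ 0.3465 -0.2077  0.05  ] [ 0.4243 -0.1702  0.1576]
other [ 0.6724 -0.2317  0.1227] 0.15759152254390174 [-0.0156  0.9995  0.0291] [ 0.6204 -0.2404  0.0501] [ 0.6933 -0.2256  0.1576]
base 2276 ((577.8052978515625
[... 589 characters left out ...]
31.82075914663204 [ 0.517  -0.1788  0.1069] [0.4688 0.3361 0.0405]
top edge 162 ((517.6947631835938, -181.8845977783203), (8.516785621643066, 59.841697692871094), 46.96881866455078) 0.13316530677388783
block top 993 ((518.197509765625, -182.57504272460938), (60.254249572753906, 100.93917083740234), 46.658145904541016)
other [ 0.3848 -0.186   0.1167] 0.15767053225055616 [0.3646 0.9304 0.0372] [ 0.3471 -0.2071  0.0505] [ 0.4214 -0.1697  0.1577]
other [ 0.6556 -0.2296  0.1143] 0.15744429885078115 [ 0.0565 -0.9976 -0.041 ] [ 0.6201 -0.2398  0.05  ] [ 0.6914 -0.2243  0.1574]
base 1395 ((567.55078125, 285.6639709472656), (69.2657699584961, 172.16139221191406), 81.4922103881836) 0.01179083813243876
```

The scene shows three look-alike gauges: a tall one at px (col 215, row 230), the one in the wooden block at (227, 278), and a tall one at (210, 335). Both tall ones stand free with tops at 0.157 m. The one in the block, top at about 0.13 m, is the smallest, so it is the target. The face turned to both cameras (towards +x+y) looks bare, so the scale should face (-x, -y). The hook stand's post is at (470, 230), its hook at (455, 203) and the jar at (424, 232).

Before leaning in, I'll measure the gripper body, because the tall gauge near the robot is close.

Run:
```python
from h import *
np.set_printoptions(precision=3,suppress=True)
s=get_state(); Rt=R.from_rotvec(s['tcp_rot'])
print(Rt.as_matrix())
for n in('scene','top'):
    p=read_camera(n); P=cloud(p); Q=Rt.inv().apply((P[p['z_map']>0]-s['position']))
    Q=Q[(np.abs(Q[:,0])<.15)&(np.abs(Q[:,1])<.15)&(Q[:,2]<.02)]
    for z in np.arange(-.26,.02,.02):
        q=Q[(Q[:,2]>=z)&(Q[:,2]<z+.02)]
        if len(q)>3: print(n,round(z,2),len(q),q[:,:2].min(0),q[:,:2].max(0))
```

```text
[[ 0.913  0.408 -0.   ]
 [ 0.408 -0.913 -0.   ]
 [-0.     0.    -1.   ]]
scene -0.18 102 [-0.016 -0.041] [ 0.036 -0.023]
scene -0.16 117 [ 0.016 -0.04 ] [ 0.027 -0.016]
scene -0.14 550 [-0.034 -0.089] [ 0.036 -0.006]
scene -0.12 367 [-0.021 -0.088] [0.037 0.001]
scene -0.1 289 [-0.027 -0.08 ] [0.037 0.006]
scene -0.08 64 [-0.006 -0.058] [ 0.015 -0.045]
scene -0.06 75 [-0.007 -0.058] [ 0.014 -0.044]
scene -0.04 54 [-0.007 -0.054] [ 0.014 -0.044]
scene -0.02 46 [-0.007 -0.053] [ 0.014 -0.044]
```

```bash
cat >> h.py <<'E'
def frame(yaw,lean):
    """tool axes: z leans by `lean` towards horizontal heading `yaw` (deg), y horizontal"""
    a,b=np.radians([yaw,lean]); g=np.array([np.cos(a),np.sin(a),0])
    z=np.sin(b)*g-[0,0,np.cos(b)]; y=np.array([g[1],-g[0],0]); return np.column_stack([np.cross(y,z),y,z])
def plan(T,M,grasp=True):
    T=np.array(T,float); s=get_state(); C=R.from_rotvec(s['tcp_rot']); p=s['position']*1000
    if grasp: T=T+19*M[:,2]
    rv=(C.inv()*R.from_matrix(M)).as_rotvec()
    print('clk %.2f tcp'%s['clock'],p.round(1),'grip',round(s['grip_width'],4),round(s['grasp_force'],1),'F',s['contact_force'].round(1))
    print('ROT total deg',np.degrees(np.linalg.norm(rv)).round(2),'rv',rv.round(4),'| TRANS after rot',(M.T@(T-p)).round(1),'| TRANS now-frame',(C.inv().apply(T-p)).round(1),'world',(T-p).round(1))
E
python3 - <<'E'
from h import *
plan([518.2,-182.6,202],frame(46.7,30))
E
```

```text
clk 2.15 tcp [ 244.6 -547.9  222.6] grip 0.088 0.0 F [ 0.2  0.4 -0.5]
ROT total deg 37.43 rv [ 0.1034  0.5167 -0.3861] | TRANS after rot [382.5 -51.4 263.6] | TRANS now-frame [ 407.5 -225.7   37.1] world [280.2 372.2 -37.1]
```

```bash
python3 -m inch '[{"gripper":1,"dx":0,"dy":0,"dz":0,"rx":0.0172,"ry":0.0861,"rz":-0.0644},{"gripper":1,"dx":0,"dy":0,"dz":0,"rx":0.0172,"ry":0.0861,"rz":-0.0644},{"gripper":1,"dx":0,"dy":0,"dz":0,"rx":0.0172,"ry":0.0861,"rz":-0.0644},{"gripper":1,"dx":0,"dy":0,"dz":0,"rx":0.0172,"ry":0.0861,"rz":-0.0644},{"gripper":1,"dx":0,"dy":0,"dz":0,"rx":0.0172,"ry":0.0861,"rz":-0.0644},{"gripper":1,"dx":0,"dy":0,"dz":0,"rx":0.0172,"ry":0.0861,"rz":-0.0644}]'; python3 -m inch '[{"gripper":1,"dx":32,"dy":-4,"dz":22},{"gripper":1,"dx":32,"dy":-4,"dz":22},{"gripper":1,"dx":32,"dy":-4,"dz":22},{"gripper":1,"dx":32,"dy":-4,"dz":22},{"gripper":1,"dx":32,"dy":-4,"dz":22},{"gripper":1,"dx":32,"dy":-4,"dz":22},{"gripper":1,"dx":32,"dy":-4,"dz":22},{"gripper":1,"dx":32,"dy":-4,"dz":22},{"gripper":1,"dx":32,"dy":-4,"dz":22}]'; python3 -c "
from h import *
plan([518.2,-182.6,202],frame(46.7,30))"
```

```text
clock: 2.75
position: [0.2442, -0.5481, 0.2232]
tcp_rot: [-2.615, -1.134, -0.706]
contact_force: [0.6, -0.1, 0.3]
grip_width: 0.0878
grasp_force: 0.0
clk 2.75 tcp [ 244.2 -548.1  223.2] grip 0.0878 0.0 F [ 0.6 -0.1  0.3]
ROT total deg 0.24 rv [ 0.0008 -0.0026  0.0031] | TRANS after rot [382.5 -51.3 264.3] | TRANS now-frame [382.  -50.3 265.3] world [280.5 372.5 -37.7]invalid input
```

```bash
python3 -m inch '[{"gripper":1,"dx":32,"dy":-4,"dz":22,"rx":0,"ry":0,"rz":0},{"gripper":1,"dx":32,"dy":-4,"dz":22,"rx":0,"ry":0,"rz":0},{"gripper":1,"dx":32,"dy":-4,"dz":22,"rx":0,"ry":0,"rz":0},{"gripper":1,"dx":32,"dy":-4,"dz":22,"rx":0,"ry":0,"rz":0},{"gripper":1,"dx":32,"dy":-4,"dz":22,"rx":0,"ry":0,"rz":0},{"gripper":1,"dx":32,"dy":-4,"dz":22,"rx":0,"ry":0,"rz":0},{"gripper":1,"dx":32,"dy":-4,"dz":22,"rx":0,"ry":0,"rz":0},{"gripper":1,"dx":32,"dy":-4,"dz":22,"rx":0,"ry":0,"rz":0},{"gripper":1,"dx":32,"dy":-4,"dz":22,"rx":0,"ry":0,"rz":0}]'; python3 -c "
from h import *
plan([518.2,-182.6,202],frame(46.7,30))"
```

```text
clock: 3.65
position: [0.458, -0.2683, 0.1951]
tcp_rot: [-2.618, -1.13, -0.702]
contact_force: [0.8, 0.2, -0.6]
grip_width: 0.0878
grasp_force: 0.0
clk 3.65 tcp [ 458.  -268.3  195.1] grip 0.0878 0.0 F [ 0.8  0.2 -0.6]
ROT total deg 0.05 rv [0.0007 0.0003 0.0003] | TRANS after rot [ 93.2 -15.   64.9] | TRANS now-frame [ 93.3 -15.   64.9] world [66.7 92.7 -9.6]
```

```bash
python3 -m inch '[{"gripper":1,"dx":23,"dy":-4,"dz":16,"rx":0,"ry":0,"rz":0},{"gripper":1,"dx":23,"dy":-4,"dz":16,"rx":0,"ry":0,"rz":0},{"gripper":1,"dx":23,"dy":-4,"dz":16,"rx":0,"ry":0,"rz":0},{"gripper":1,"dx":23,"dy":-3,"dz":16,"rx":0,"ry":0,"rz":0},{"gripper":1,"dx":0,"dy":0,"dz":0,"rx":0,"ry":0,"rz":0}]'
python3 - <<'E'
from h import *
plan([518.2,-182.6,102],frame(46.7,30))
p=read_camera('scene'); P=cloud(p)
m=(p['z_map']>0)&(np.hypot(P[...,0]-.52,P[...,1]+.185)<.055)&(P[...,2]>.045)&(P[...,2]<.14); Q=P[m]; print(len(Q),cv2.minAreaRect((Q[:,:2]*1000).astype(np.float32)))
save(p,'pre.png',(140,120,340,400),2)
E
```

```text
clock: 4.15
position: [0.5238, -0.1755, 0.1856]
tcp_rot: [-2.614, -1.135, -0.701]
contact_force: [-0.5, -0.2, -0.6]
grip_width: 0.0879
grasp_force: 0.0
clk 4.15 tcp [ 523.8 -175.5  185.6] grip 0.0879 0.0 F [-0.5 -0.2 -0.6]
ROT total deg 0.22 rv [-0.0018 -0.0005  0.0033] | TRANS after rot [-49.6   0.8  86.9] | TRANS now-frame [-49.7   0.8  86.9] world [   0.9   -0.2 -100.1]
753 ((519.3460693359375, -182.718994140625), (12.502026557922363, 62.906524658203125), 48.35089111328125)
```

View pics/pre.png

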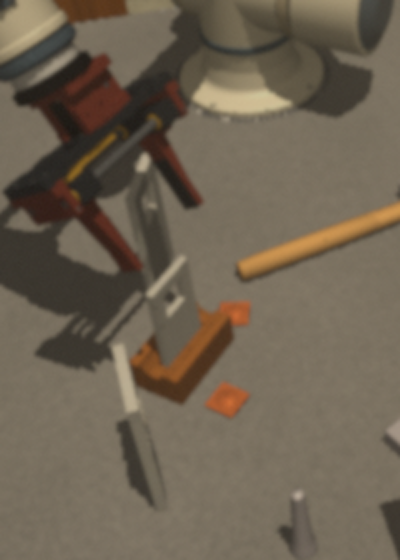

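The picture shows the open gripper straddling the block's gauge (crop 175, 300), with the tall gauge behind it at (150, 210). Its clearance is as computed, so I descend vertically.

```bash
python3 -m inch '[{"gripper":1,"dx":-9,"dy":0,"dz":15,"rx":0,"ry":0,"rz":0},{"gripper":1,"dx":-8,"dy":0.5,"dz":14,"rx":0,"ry":0,"rz":0},{"gripper":1,"dx":-8,"dy":0.3,"dz":14.5,"rx":0,"ry":0,"rz":0},{"gripper":1,"dx":-8,"dy":0,"dz":14.5,"rx":0,"ry":0,"rz":0}]'; python3 -m inch '[{"gripper":1,"dx":-8.3,"dy":0,"dz":14.5,"rx":0,"ry":0,"rz":0},{"gripper":1,"dx":-8.3,"dy":0,"dz":14.5,"rx":0,"ry":0,"rz":0},{"gripper":1,"dx":0,"dy":0,"dz":0,"rx":0,"ry":0,"rz":0}]'
python3 - <<'E'
from h import *
plan([518.2,-182.6,102],frame(46.7,30))
p=read_camera('scene'); P=cloud(p)
m=(p['z_map']>0)&(np.hypot(P[...,0]-.385,P[...,1]+.188)<.05)&(P[...,2]>.05)&(P[...,2]<.165); Q=P[m]; print(len(Q),cv2.minAreaRect((Q[:,:2]*1000).astype(np.float32)),Q[:,2].max())
E
```

```text
clock: 4.6
position: [0.5231, -0.1787, 0.1164]
tcp_rot: [-2.618, -1.128, -0.7]
contact_force: [0.2, 0.7, -0.1]
grip_width: 0.0878
grasp_force: 0.0
clock: 4.9
position: [0.5225, -0.1774, 0.0818]
tcp_rot: [-2.615, -1.127, -0.696]
contact_force: [0.1, 0.7, -0.9]
grip_width: 0.0879
grasp_force: 0.0
clk 4.90 tcp [ 522.5 -177.4   81.8] grip 0.0879 0.0 F [ 0.1  0.7 -0.9]
ROT total deg 0.3 rv [-0.0045  0.0009 -0.0025] | TRANS after rot [ 4.3  0.5 -1.9] | TRANS now-frame [ 4.3  0.5 -1.9] world [2.2 1.7 3.8]
261 ((385.0588073730469, -189.09251403808594), (11.799637794494629, 79.47946166992188), 68.99153900146484) 0.1569117556645826
```

```bash
python3 -m inch '[{"gripper":1,"dx":4.3,"dy":0.5,"dz":-1.9,"rx":0,"ry":0,"rz":0},{"gripper":0.5,"dx":0,"dy":0,"dz":0,"rx":0,"ry":0,"rz":0},{"gripper":0.5,"dx":0,"dy":0,"dz":0,"rx":0,"ry":0,"rz":0},{"gripper":0.5,"dx":0,"dy":0,"dz":0,"rx":0,"ry":0,"rz":0},{"gripper":0.5,"dx":0,"dy":0,"dz":0,"rx":0,"ry":0,"rz":0},{"gripper":0.5,"dx":0,"dy":0,"dz":0,"rx":0,"ry":0,"rz":0},{"gripper":0.5,"dx":0,"dy":0,"dz":0,"rx":0,"ry":0,"rz":0}]' 30; python3 -c "
from h import *
plan([518.2,-182.6,232],frame(46.7,30))"
```

```text
clock: 5.65
position: [0.5263, -0.1766, 0.0896]
tcp_rot: [-2.618, -1.131, -0.702]
contact_force: [-0.4, 1.2, 2.1]
grip_width: 0.0598
grasp_force: 29.8
clk 5.65 tcp [ 526.3 -176.6   89.6] grip 0.0598 29.8 F [-0.4  1.2  2.1]
ROT total deg 0.04 rv [ 0.0004 -0.0002  0.0005] | TRANS after rot [  62.6   -1.7 -109.3] | TRANS now-frame [  62.6   -1.6 -109.3] world [ -1.5   0.9 125.9]
```

```bash
python3 -m inch '[{"gripper":0.5,"dx":5,"dy":0,"dz":-8.7,"rx":0,"ry":0,"rz":0},{"gripper":0.5,"dx":10,"dy":0,"dz":-17.3,"rx":0,"ry":0,"rz":0},{"gripper":0.5,"dx":10,"dy":0,"dz":-17.3,"rx":0,"ry":0,"rz":0},{"gripper":0.5,"dx":10,"dy":0,"dz":-17.3,"rx":0,"ry":0,"rz":0},{"gripper":0.5,"dx":10,"dy":0,"dz":-17.3,"rx":0,"ry":0,"rz":0},{"gripper":0.5,"dx":10,"dy":0,"dz":-17.3,"rx":0,"ry":0,"rz":0},{"gripper":0.5,"dx":10,"dy":0,"dz":-17.3,"rx":0,"ry":0,"rz":0},{"gripper":0.5,"dx":0,"dy":0,"dz":0,"rx":0,"ry":0,"rz":0}]' 30
python3 - <<'E'
from h import *
np.set_printoptions(precision=3,suppress=True)
s=get_state(); C=R.from_rotvec(s['tcp_rot']); print(s['position'],s['grasp_force'],s['contact_force'])
for n in('scene','top'):
    p=read_camera(n); P=cloud(p)
    G=s['position']-.019*C.as_matrix()[:,2]; g=frame(46.7,0)
    q=(P-G)@np.column_stack([[.686,.728,0],[-.728,.686,0],[0,0,1]])
    m=(p['z_map']>0)&(abs(q[...,0])<.04)&(abs(q[...,1])<.027)&(q[...,2]>-.11)&(q[...,2]<.04)
    Q=q[m]; print(n,len(Q),Q.min(0),Q.max(0)); A=np.column_stack([Q[:,1:],np.ones(len(Q))]); print('x=a*y+b*z+c',np.linalg.lstsq(A,Q[:,0],rcond=None)[0], 'col',p['frame'][m].mean(0))
E
```

```text
clock: 6.45
position: [0.527, -0.1771, 0.2229]
tcp_rot: [-2.62, -1.134, -0.706]
contact_force: [0.4, 0.0, -0.4]
grip_width: 0.0601
grasp_force: 29.8
[ 0.527 -0.177  0.223] 29.798924289643764 [ 0.437  0.037 -0.445]
scene 1004 [-0.007 -0.027 -0.097] [0.007 0.027 0.028]
x=a*y+b*z+c [-0.002 -0.014  0.002] col [108.068  99.674  83.996]
top 443 [-0.004 -0.027 -0.098] [0.004 0.027 0.025]
x=a*y+b*z+c [ 0.002 -0.035  0.002] col [149.738 137.165 120.558]
```

Run:
```python
from h import *
np.set_printoptions(precision=1,suppress=True)
O=np.array([596.3,295.9,0]); u=np.array([.2351,.972,0]); B=np.column_stack([u,[-u[1],u[0],0],[0,0,1]])
for n in('scene','top'):
    p=read_camera(n); P=cloud(p)*1000; q=(P-O)@B
    m=(p['z_map']>0)&(abs(q[...,1])<20)&(q[...,0]>-80)&(q[...,0]<-4)&(q[...,2]>185)&(q[...,2]<235); Q=q[m]; print(n,len(Q))
    for a in range(-72,-4,6):
        k=Q[(Q[:,0]>=a)&(Q[:,0]<a+6)]
        if len(k): print(a,len(k),k.mean(0),k.min(0)[1:],k.max(0)[1:])
    m=(p['z_map']>0)&(abs(q[...,1])<40)&(abs(q[...,0])<20)&(q[...,2]>60)&(q[...,2]<180); Q=q[m]; print('post',len(Q),np.percentile(Q,[2,50,98],axis=0))
plan([568.8,182.2,209],frame(76.4,48))
```

```text
scene 135
-66 12 [-62.9  -0.8 210.6] [ -4.3 206.2] [  2.5 215. ]
-60 13 [-57.5  -2.  208.4] [ -5.1 202.1] [  0.6 213.3]
-54 14 [-51.1  -1.2 203.3] [ -3.6 198.7] [  1.7 207.1]
-48 12 [-44.9  -1.6 203. ] [ -4.2 198.7] [  1.4 205.9]
-42 12 [-38.7  -2.3 202.7] [ -5.1 199.9] [  0.3 206.3]
-36 12 [-33.2  -1.2 204.1] [ -5.9 198.6] [  3.6 206.5]
-30 16 [-26.8  -1.9 205.1] [ -4.3 202.1] [  2.6 208.1]
-24 12 [-20.7  -2.  206.6] [ -5.  204.4] [  2.1 210.2]
-18 13 [-15.   -2.2 207.5] [ -4.6 203.4] [  0.4 210.7]
-12 13 [ -9.   -1.7 208.4] [ -5.6 205. ] [  3.5 211.2]
-6 6 [ -4.7  -2.2 209. ] [ -5.9 206.5] [  1.  211.8]
post 842 [[ -0.3 -26.2  62.8]
 [  1.3 -21.2 123.7]
 [ 19.   23.3 177.7]]
top 53
-66 15 [-62.8   1.4 212.1] [ -1.9 208.6] [  4.5 213.9]
-60 10 [-56.9   2.3 209.5] [ -0.5 206.2] [  5.1 212.3]
-54 14 [-51.2   1.6 204.2] [ -2.1 200.4] [  5.2 208.6]
-48 14 [-45.7   1.5 202.9] [ -2.7 199.8] [  4.8 205.5]Traceback (most recent call last):
  File "<stdin>", line 10, in <module>
    return _quantile_unchecked(
        a, q, axis, out, overwrite_input, method, keepdims, weights)
    return _ureduce(a,
                    func=_quantile_ureduce_func,
    ...<5 lines>...
                    overwrite_input=overwrite_input,
                    method=method)
    r = func(a, **kwargs)
    result = _quantile(arr,
                       quantiles=q,
    ...<2 lines>...
                       out=out,
                       weights=wgt)
    slices_having_nans = np.isnan(arr[-1, ...])
                                  ~~~^^^^^^^^^
IndexError: index -1 is out of bounds for axis 0 with size 0
```

```bash
python3 -c "
from h import *
plan([560,100,225],frame(46.7,30))"
```

```text
clk 6.65 tcp [ 525.7 -176.3  217.6] grip 0.0599 29.8 F [-0.2 -0.3 -1.1]
ROT total deg 0.13 rv [-0.0018  0.0007 -0.001 ] | TRANS after rot [ 198.3 -164.5  124.9] | TRANS now-frame [ 198.2 -164.5  125. ] world [ 40.8 283.2  -9. ]
```

```bash
python3 -m inch '[{"gripper":0.5,"dx":12,"dy":-10,"dz":8,"rx":0,"ry":0,"rz":0},{"gripper":0.5,"dx":25,"dy":-20,"dz":15,"rx":0,"ry":0,"rz":0},{"gripper":0.5,"dx":25,"dy":-21,"dz":16,"rx":0,"ry":0,"rz":0},{"gripper":0.5,"dx":25,"dy":-21,"dz":16,"rx":0,"ry":0,"rz":0},{"gripper":0.5,"dx":25,"dy":-21,"dz":16,"rx":0,"ry":0,"rz":0},{"gripper":0.5,"dx":25,"dy":-21,"dz":16,"rx":0,"ry":0,"rz":0},{"gripper":0.5,"dx":25,"dy":-21,"dz":16,"rx":0,"ry":0,"rz":0},{"gripper":0.5,"dx":24,"dy":-20,"dz":15,"rx":0,"ry":0,"rz":0},{"gripper":0.5,"dx":12,"dy":-9,"dz":8,"rx":0,"ry":0,"rz":0},{"gripper":0.5,"dx":0,"dy":0,"dz":0,"rx":0,"ry":0,"rz":0}]'; python3 -c "
from h import *
plan([568.8,182.2,209],frame(76.4,48))"
```

```text
clock: 7.65
position: [0.5664, 0.1099, 0.2077]
tcp_rot: [-2.614, -1.134, -0.698]
contact_force: [-0.2, -0.1, -1.9]
grip_width: 0.0595
grasp_force: 29.8
clk 7.65 tcp [566.4 109.9 207.7] grip 0.0595 29.8 F [-0.2 -0.1 -1.9]
ROT total deg 34.41 rv [ 0.323   0.3074 -0.4023] | TRANS after rot [ 48.4 -14.6  70.7] | TRANS now-frame [ 52.1 -54.5  43.3] world [  5.7  86.  -11.4]
```

```bash
python3 -m inch '[{"gripper":0.5,"dx":0,"dy":0,"dz":0,"rx":0.0538,"ry":0.0512,"rz":-0.067},{"gripper":0.5,"dx":0,"dy":0,"dz":0,"rx":0.0538,"ry":0.0512,"rz":-0.067},{"gripper":0.5,"dx":0,"dy":0,"dz":0,"rx":0.0538,"ry":0.0512,"rz":-0.067},{"gripper":0.5,"dx":0,"dy":0,"dz":0,"rx":0.0538,"ry":0.0512,"rz":-0.067},{"gripper":0.5,"dx":0,"dy":0,"dz":0,"rx":0.0538,"ry":0.0512,"rz":-0.067},{"gripper":0.5,"dx":0,"dy":0,"dz":0,"rx":0.0538,"ry":0.0512,"rz":-0.067},{"gripper":0.5,"dx":0,"dy":0,"dz":0,"rx":0,"ry":0,"rz":0}]'
python3 - <<'E'
from h import *
plan([568.8,182.2,209],frame(76.4,48))
p=read_camera('scene'); save(p,'stage.png',(330,100,530,300),3)
E
```

```text
clock: 8.35
position: [0.5674, 0.1051, 0.2061]
tcp_rot: [-1.96, -1.53, -0.869]
contact_force: [0.1, 0.6, -2.4]
grip_width: 0.0602
grasp_force: 29.8
clk 8.35 tcp [567.4 105.1 206.1] grip 0.0602 29.8 F [ 0.1  0.6 -2.4]
ROT total deg 0.41 rv [ 0.003   0.0005 -0.0065] | TRANS after rot [ 52.5 -16.8  73. ] | TRANS now-frame [ 52.4 -17.4  72.9] world [ 4.7 90.8 -9.8]
```

View pics/stage.png

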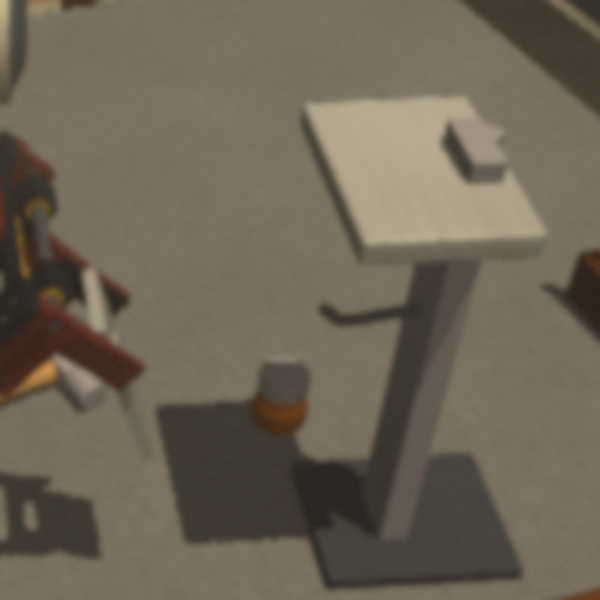

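The plate (crop 120, 380) is seen edge-on, and the hook is at (345, 315). I'll yaw the held gauge briefly to confirm which face carries the scale.

```bash
python3 -m inch '[{"gripper":0.5,"dx":0,"dy":0,"dz":0,"rx":0.0892,"ry":0,"rz":-0.0803},{"gripper":0.5,"dx":0,"dy":0,"dz":0,"rx":0.0892,"ry":0,"rz":-0.0803},{"gripper":0.5,"dx":0,"dy":0,"dz":0,"rx":0.0892,"ry":0,"rz":-0.0803},{"gripper":0.5,"dx":0,"dy":0,"dz":0,"rx":0.0892,"ry":0,"rz":-0.0803},{"gripper":0.5,"dx":0,"dy":0,"dz":0,"rx":0.0892,"ry":0,"rz":-0.0803},{"gripper":0.5,"dx":0,"dy":0,"dz":0,"rx":0.0892,"ry":0,"rz":-0.0803}]'
python3 - <<'E'
from h import *
plan([568.8,182.2,209],frame(76.4,48))
p=read_camera('scene'); save(p,'face.png',(310,150,430,290),4)
E
```

```text
clock: 9.0
position: [0.5677, 0.1067, 0.2096]
tcp_rot: [-1.231, -2.029, -0.545]
contact_force: [-0.0, -0.5, -1.5]
grip_width: 0.0599
grasp_force: 29.8
clk 9.00 tcp [567.7 106.7 209.6] grip 0.0599 29.8 F [-0.  -0.5 -1.5]
ROT total deg 41.11 rv [-0.5318  0.0043  0.4817] | TRANS after rot [ 48.9 -16.7  74.2] | TRANS now-frame [42.  45.1 66. ] world [  4.4  89.3 -13.3]
```

View pics/face.png

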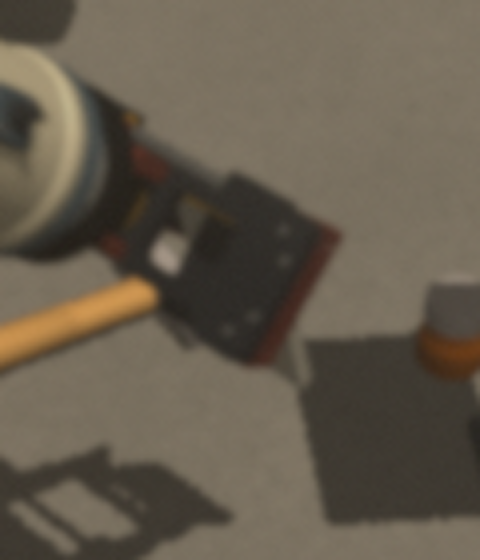

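The gripper body hides the face in this view. Leaning the tool upright should expose it.

```bash
python3 -m inch '[{"gripper":0.5,"dx":0,"dy":0,"dz":0,"rx":0,"ry":-0.14,"rz":0},{"gripper":0.5,"dx":0,"dy":0,"dz":0,"rx":0,"ry":-0.14,"rz":0},{"gripper":0.5,"dx":0,"dy":0,"dz":0,"rx":0,"ry":-0.14,"rz":0},{"gripper":0.5,"dx":0,"dy":0,"dz":0,"rx":0,"ry":-0.14,"rz":0},{"gripper":0.5,"dx":0,"dy":0,"dz":0,"rx":0,"ry":-0.14,"rz":0},{"gripper":0.5,"dx":0,"dy":0,"dz":0,"rx":0,"ry":-0.14,"rz":0}]'
python3 - <<'E'
from h import *
plan([568.8,182.2,209],frame(76.4,48))
p=read_camera('scene'); save(p,'face2.png',(310,150,430,290),4)
E
```

```text
clock: 9.65
position: [0.5678, 0.1066, 0.2116]
tcp_rot: [1.629, 2.67, 0.0]
contact_force: [-0.7, 0.5, -2.1]
grip_width: 0.0597
grasp_force: 29.8
clk 9.65 tcp [567.8 106.6 211.6] grip 0.0597 29.8 F [-0.7  0.5 -2.1]
ROT total deg 62.59 rv [-0.2875  0.8099  0.6745] | TRANS after rot [ 47.4 -16.8  75.5] | TRANS now-frame [77.7 44.6 14.7] world [  4.3  89.3 -15.3]
```

View pics/face2.png

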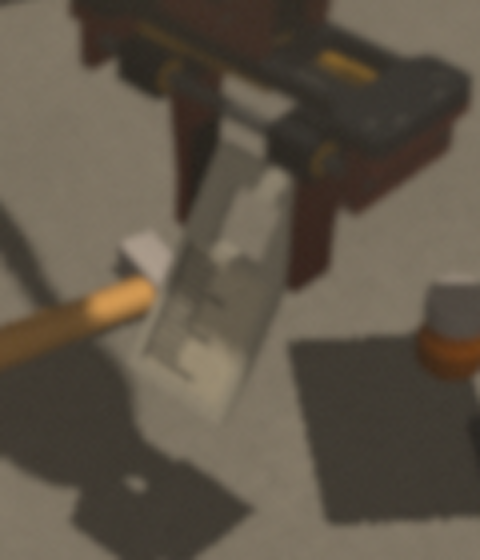

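The face on the tool's side shows the white scale with dark ticks (crop 190, 340), so it ends up outward as planned. I reverse both turns and go to staging.

```bash
python3 -m inch '[{"gripper":0.5,"dx":0,"dy":0,"dz":0,"rx":0,"ry":0.14,"rz":0},{"gripper":0.5,"dx":0,"dy":0,"dz":0,"rx":0,"ry":0.14,"rz":0},{"gripper":0.5,"dx":0,"dy":0,"dz":0,"rx":0,"ry":0.14,"rz":0},{"gripper":0.5,"dx":0,"dy":0,"dz":0,"rx":0,"ry":0.14,"rz":0},{"gripper":0.5,"dx":0,"dy":0,"dz":0,"rx":0,"ry":0.14,"rz":0},{"gripper":0.5,"dx":0,"dy":0,"dz":0,"rx":0,"ry":0.14,"rz":0}]'; python3 -m inch '[{"gripper":0.5,"dx":0,"dy":0,"dz":0,"rx":-0.0892,"ry":0,"rz":0.0803},{"gripper":0.5,"dx":0,"dy":0,"dz":0,"rx":-0.0892,"ry":0,"rz":0.0803},{"gripper":0.5,"dx":0,"dy":0,"dz":0,"rx":-0.0892,"ry":0,"rz":0.0803},{"gripper":0.5,"dx":0,"dy":0,"dz":0,"rx":-0.0892,"ry":0,"rz":0.0803},{"gripper":0.5,"dx":0,"dy":0,"dz":0,"rx":-0.0892,"ry":0,"rz":0.0803},{"gripper":0.5,"dx":0,"dy":0,"dz":0,"rx":-0.0892,"ry":0,"rz":0.0803},{"gripper":0.5,"dx":0,"dy":0,"dz":0,"rx":0,"ry":0,"rz":0}]'; python3 -c "
from h import *
plan([568.8,182.2,209],frame(76.4,48))"
```

```text
clock: 10.3
position: [0.5681, 0.106, 0.2107]
tcp_rot: [-1.233, -2.022, -0.555]
contact_force: [0.4, 1.1, -2.6]
grip_width: 0.0602
grasp_force: 29.8
clock: 11.0
position: [0.566, 0.1066, 0.2095]
tcp_rot: [-1.962, -1.531, -0.875]
contact_force: [-0.2, 0.2, -1.4]
grip_width: 0.0602
grasp_force: 29.8
clk 11.00 tcp [566.  106.6 209.5] grip 0.0602 29.8 F [-0.2  0.2 -1.4]
ROT total deg 0.56 rv [ 0.0087  0.0006 -0.0043] | TRANS after rot [ 49.2 -15.1  74.4] | TRANS now-frame [ 49.2 -16.   74.3] world [  6.1  89.3 -13.3]
```

```bash
python3 -m inch '[{"gripper":0.5,"dx":12,"dy":-4,"dz":19,"rx":0.004,"ry":0,"rz":-0.002},{"gripper":0.5,"dx":12,"dy":-4,"dz":19,"rx":0.004,"ry":0,"rz":-0.002},{"gripper":0.5,"dx":12,"dy":-4,"dz":18,"rx":0,"ry":0,"rz":0},{"gripper":0.5,"dx":13,"dy":-4,"dz":18,"rx":0,"ry":0,"rz":0},{"gripper":0.5,"dx":0,"dy":0,"dz":0,"rx":0,"ry":0,"rz":0}]'
cat > m.py <<'E'
from h import *
np.set_printoptions(precision=3,suppress=True)
O=np.array([596.3,295.9,0]); u=np.array([.2351,.972,0]); B=np.column_stack([u,[-u[1],u[0],0],[0,0,1]])
def look(save_as=None):
    s=get_state(); C=R.from_rotvec(s['tcp_rot']).as_matrix(); G=s['position']*1000-19*C[:,2]
    print('clk',s['clock'],'F',s['contact_force'].round(1),'grip',s['grip_width'],s['grasp_force'],'grasp pt in stand',((G-O)@B).round(1),'tool z in stand',C[:,2]@B,'tool y',C[:,1]@B)
    t=np.radians(18); zg=np.array([-np.sin(t),0,np.cos(t)])
    print('bar est in stand',((G-O)@B+9.5*zg).round(1))
    for n in('scene','top'):
        p=read_camera(n)
        if save_as and n=='scene': save(p,save_as,(380,110,530,290),4)
        q=(cloud(p)*1000-O)@B; g=(G-O)@B
        xg=np.array([np.cos(t),0,np.sin(t)]); d=q-g; a=d@xg; b=d[...,1]; c=d@zg
        m=(p['z_map']>0)&(abs(a)<9)&(abs(b)<27)&(c>-105)&(c<35); Q=np.stack([a[m],b[m],c[m]],1)
        if len(Q)<20: print(n,'few',len(Q)); continue
        A=np.column_stack([Q[:,1:],np.ones(len(Q))]); print(n,len(Q),Q.min(0).round(1),Q.max(0).round(1),np.linalg.lstsq(A,Q[:,0],rcond=None)[0])
E
python3 -c "
from m import *
look('stage2.png')"
```

```text
clock: 11.5
position: [0.5721, 0.1978, 0.196]
tcp_rot: [-1.946, -1.543, -0.866]
contact_force: [0.6, 0.6, -1.5]
grip_width: 0.0596
grasp_force: 29.8
clk 11.5 F [ 0.6  0.6 -1.5] grip 0.05956424294076269 29.79960210621357 grasp pt in stand [-115.2    0.3  208.8] tool z in stand [ 0.743  0.006 -0.669] tool y [ 0.008 -1.    -0.001]
bar est in stand [-118.1    0.3  217.8]
scene 99 [ -5.5 -26.9 -94.2] [ 4.  27.  28.3] [-0.027  0.038 -0.748]
top 347 [ -5.1 -26.8 -94.3] [ 3.2 26.8 27.7] [-0.    -0.036  0.703]
```

View pics/stage2.png

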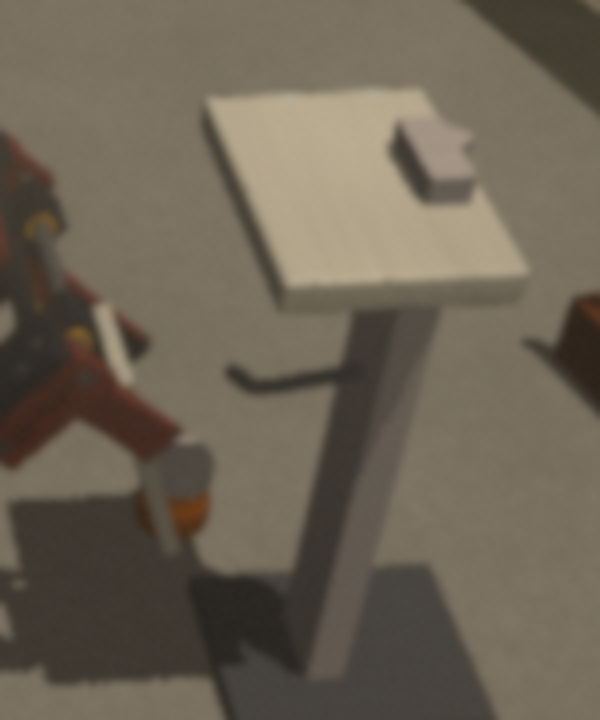

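```bash
python3 -m inch '[{"gripper":0.5,"dx":8,"dy":0,"dz":8.9,"rx":0,"ry":0,"rz":0},{"gripper":0.5,"dx":8,"dy":0,"dz":8.9,"rx":0,"ry":0,"rz":0},{"gripper":0.5,"dx":8,"dy":0,"dz":8.9,"rx":0,"ry":0,"rz":0},{"gripper":0.5,"dx":0,"dy":0,"dz":0,"rx":0,"ry":0,"rz":0}]'; python3 -c "
from m import *
look()"
```

```text
clock: 12.0
position: [0.5808, 0.2321, 0.1959]
tcp_rot: [-1.948, -1.542, -0.867]
contact_force: [-0.0, 0.2, -2.2]
grip_width: 0.0598
grasp_force: 29.8
clk 12.0 F [-0.   0.2 -2.2] grip 0.05982183959677577 29.799689166247845 grasp pt in stand [-79.8  -0.1 208.6] tool z in stand [ 0.743  0.004 -0.669] tool y [ 0.005 -1.    -0.   ]
bar est in stand [-82.7  -0.1 217.6]
scene 94 [ -5.4 -26.8 -89.1] [ 4.2 26.5 27.4] [-0.008  0.057 -0.544]
top 261 [ -4.6 -27.  -93.5] [ 3.5 26.7 27.4] [-0.002 -0.041  0.867]
```

```bash
python3 -m inch '[{"gripper":0.5,"dx":6,"dy":0,"dz":6.7,"rx":0,"ry":0,"rz":0},{"gripper":0.5,"dx":6,"dy":0,"dz":6.7,"rx":0,"ry":0,"rz":0},{"gripper":0.5,"dx":0,"dy":0,"dz":0,"rx":0,"ry":0,"rz":0}]'; python3 -m inch '[{"gripper":0.5,"dx":6,"dy":0,"dz":6.7,"rx":0,"ry":0,"rz":0},{"gripper":0.5,"dx":6,"dy":0,"dz":6.7,"rx":0,"ry":0,"rz":0},{"gripper":0.5,"dx":0,"dy":0,"dz":0,"rx":0,"ry":0,"rz":0}]'; python3 -c "
from m import *
look('in.png')"
```

```text
clock: 12.4
position: [0.585, 0.2491, 0.1958]
tcp_rot: [-1.949, -1.541, -0.867]
contact_force: [-0.7, -1.4, -2.0]
grip_width: 0.0602
grasp_force: 29.8
clock: 12.7
position: [0.5891, 0.2668, 0.1957]
tcp_rot: [-1.949, -1.541, -0.867]
contact_force: [0.1, 0.4, -2.3]
grip_width: 0.0601
grasp_force: 29.8
clk 12.7 F [ 0.1  0.4 -2.3] grip 0.060107233507079895 29.799798130989075 grasp pt in stand [-44.1   0.1 208.4] tool z in stand [ 0.743  0.004 -0.67 ] tool y [ 0.005 -1.    -0.   ]
bar est in stand [-47.1   0.1 217.4]
scene 90 [ -5.7 -26.9 -95.8] [ 8.9 26.1 27.6] [-0.014  0.069  0.435]
top 96 [ -8.9 -26.9 -29.4] [-0.4 26.5 27.1] [ 0.005  0.148 -6.048]
```

View pics/in.png

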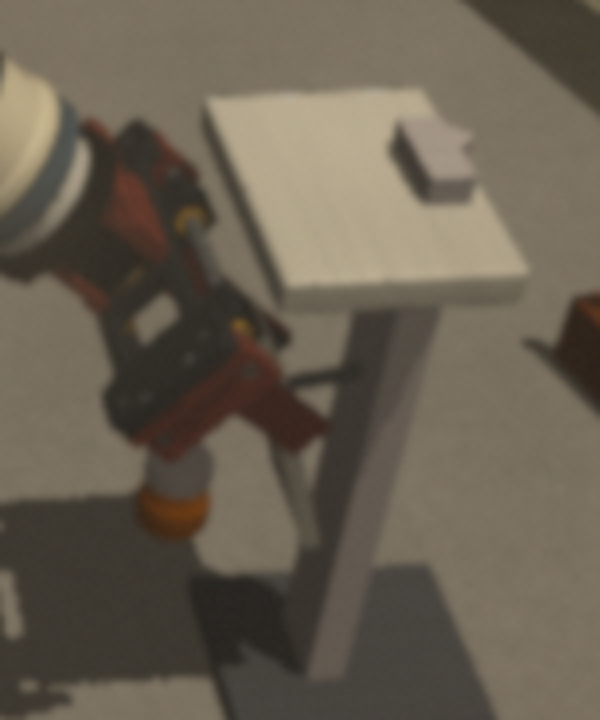

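The hook is now visible through and behind the plate (crop 320, 378), clear of the lamp bar. Lowering it onto the hook.

```bash
python3 -m inch '[{"gripper":0.5,"dx":-3.7,"dy":0,"dz":3.3,"rx":0,"ry":0,"rz":0},{"gripper":0.5,"dx":-3.7,"dy":0,"dz":3.3,"rx":0,"ry":0,"rz":0},{"gripper":0.5,"dx":0,"dy":0,"dz":0,"rx":0,"ry":0,"rz":0}]'; python3 -m inch '[{"gripper":0.5,"dx":-1.5,"dy":0,"dz":1.3,"rx":0,"ry":0,"rz":0},{"gripper":0.5,"dx":0,"dy":0,"dz":0,"rx":0,"ry":0,"rz":0}]';  python3 -m inch '[{"gripper":0.5,"dx":-0.7,"dy":0,"dz":0.7,"rx":0,"ry":0,"rz":0},{"gripper":0.5,"dx":0,"dy":0,"dz":0,"rx":0,"ry":0,"rz":0}]'
```

```text
clock: 13.1
position: [0.589, 0.2654, 0.1847]
tcp_rot: [-1.951, -1.539, -0.866]
contact_force: [-0.2, 0.7, -1.7]
grip_width: 0.0599
grasp_force: 29.8
clock: 13.3
position: [0.5893, 0.2656, 0.1841]
tcp_rot: [-1.95, -1.54, -0.868]
contact_force: [-0.2, 1.4, 1.1]
grip_width: 0.0598
grasp_force: 29.8
clock: 13.5
position: [0.5895, 0.2658, 0.1836]
tcp_rot: [-1.949, -1.541, -0.869]
contact_force: [-0.2, 0.7, 3.5]
grip_width: 0.06
grasp_force: 29.8
```

```bash
python3 -m inch '[{"gripper":0.5,"dx":-1.9,"dy":0,"dz":-0.5,"rx":0,"ry":-0.07,"rz":0},{"gripper":0.5,"dx":-1.9,"dy":0,"dz":-0.5,"rx":0,"ry":-0.07,"rz":0},{"gripper":0.5,"dx":0,"dy":0,"dz":0,"rx":0,"ry":0,"rz":0}]'; python3 -c "
from m import *
look()"
```

```text
clock: 13.8
position: [0.5888, 0.263, 0.1823]
tcp_rot: [-2.048, -1.622, -0.746]
contact_force: [-0.5, 0.6, -1.2]
grip_width: 0.0598
grasp_force: 29.9
clk 13.8 F [-0.5  0.6 -1.2] grip 0.05977695678843577 29.926048144698143 grasp pt in stand [-45.9  -0.5 196.9] tool z in stand [ 0.641  0.001 -0.767] tool y [ 0.005 -1.     0.003]
bar est in stand [-48.8  -0.5 205.9]
scene few 7
top 161 [ -4.9 -26.6 -22.3] [ 4.6 27.  27.3] [-0.002  0.189 -3.172]
```

```bash
python3 -m inch '[{"gripper":0.5,"dx":-1,"dy":0,"dz":1.2,"rx":0,"ry":0,"rz":0},{"gripper":0.5,"dx":0,"dy":0,"dz":0,"rx":0,"ry":0,"rz":0}]'; python3 -m inch '[{"gripper":0.5,"dx":0,"dy":0,"dz":0,"rx":0,"ry":0,"rz":0},{"gripper":0.5,"dx":0,"dy":0,"dz":0,"rx":0,"ry":0,"rz":0},{"gripper":0.5,"dx":0,"dy":0,"dz":0,"rx":0,"ry":0,"rz":0}]' 3; python3 -c "
from m import *
look()"
```

```text
clock: 14.1
position: [0.5887, 0.2627, 0.1801]
tcp_rot: [-2.047, -1.617, -0.748]
contact_force: [0.4, 3.3, 4.9]
grip_width: 0.0596
grasp_force: 29.9
clock: 14.4
position: [0.5884, 0.262, 0.1786]
tcp_rot: [-2.049, -1.618, -0.743]
contact_force: [0.2, 2.7, 0.5]
grip_width: 0.0597
grasp_force: 3.0
clk 14.4 F [0.2 2.7 0.5] grip 0.05972424764911073 3.0000267270952463 grasp pt in stand [-47.   -0.3 193.2] tool z in stand [ 0.642  0.003 -0.767] tool y [ 0.003 -1.    -0.001]
bar est in stand [-49.9  -0.3 202.2]
scene few 1
top 187 [ -4.4 -26.9 -22.4] [ 6.8 26.9 27. ] [ 0.006  0.186 -0.889]
```

```bash
python3 -m inch '[{"gripper":0.69,"dx":0,"dy":0,"dz":0,"rx":0,"ry":0,"rz":0},{"gripper":0.70,"dx":0,"dy":0,"dz":0,"rx":0,"ry":0,"rz":0},{"gripper":0.71,"dx":0,"dy":0,"dz":0,"rx":0,"ry":0,"rz":0},{"gripper":0.72,"dx":0,"dy":0,"dz":0,"rx":0,"ry":0,"rz":0},{"gripper":0.76,"dx":0,"dy":0,"dz":0,"rx":0,"ry":0,"rz":0},{"gripper":0.8,"dx":0,"dy":0,"dz":0,"rx":0,"ry":0,"rz":0},{"gripper":0.9,"dx":0,"dy":0,"dz":0,"rx":0,"ry":0,"rz":0},{"gripper":1,"dx":0,"dy":0,"dz":0,"rx":0,"ry":0,"rz":0},{"gripper":1,"dx":0,"dy":0,"dz":0,"rx":0,"ry":0,"rz":0},{"gripper":1,"dx":0,"dy":0,"dz":0,"rx":0,"ry":0,"rz":0}]'
python3 - <<'E'
from m import *
p=read_camera('scene'); q=(cloud(p)*1000-O)@B
m=(p['z_map']>0)&(abs(q[...,1])<28)&(q[...,0]>-90)&(q[...,0]<-5)&(q[...,2]>90)&(q[...,2]<185); Q=q[m]
for z in range(90,185,12):
    k=Q[(Q[:,2]>=z)&(Q[:,2]<z+12)]
    if len(k): print(z,len(k),k.mean(0).round(1),k.min(0).round(1),k.max(0).round(1))
print(get_state()['contact_force'],get_state()['grip_width'])
E
```

```text
clock: 15.5
position: [0.5884, 0.2623, 0.1792]
tcp_rot: [-2.049, -1.619, -0.744]
contact_force: [0.2, -0.3, -0.1]
grip_width: 0.0878
grasp_force: 0.0
90 14 [-51.7  -4.8  99.8] [-53.1 -27.5  95.8] [-45.6  22.4 101.9]
102 42 [-52.8  -3.1 107.9] [-54.  -27.8 102.4] [-45.6  24.5 113.3]
114 50 [-52.2  -5.1 119.3] [-54.  -27.9 114. ] [-44.9  25.  125.8]
126 55 [-52.2  -2.8 131.9] [-53.8 -28.  126.3] [-45.5  27.5 137.6]
138 46 [-52.2  -4.4 144.4] [-53.8 -27.9 138.8] [-45.6  26.9 149.9]
150 30 [-52.1 -10.9 155.3] [-53.3 -27.4 151.1] [-51.   12.4 160.1]
162 9 [-51.7 -21.7 164.7] [-52.3 -27.6 162.1] [-50.  -13.9 167.7]
[ 0.481 -0.778 -0.364] 0.08777955397161631
```

The gauge hangs plumb in the depth data, about 49 mm out at every height. Withdrawing horizontally.

```bash
python3 -m inch '[{"gripper":1,"dx":-5,"dy":0,"dz":-4.2,"rx":0,"ry":0,"rz":0},{"gripper":1,"dx":-7.7,"dy":0,"dz":-6.4,"rx":0,"ry":0,"rz":0},{"gripper":1,"dx":-11.5,"dy":0,"dz":-9.6,"rx":0,"ry":0,"rz":0},{"gripper":1,"dx":-15.3,"dy":0,"dz":-12.9,"rx":0,"ry":0,"rz":0},{"gripper":1,"dx":-15.3,"dy":0,"dz":-12.9,"rx":0,"ry":0,"rz":0},{"gripper":1,"dx":-15.3,"dy":0,"dz":-12.9,"rx":0,"ry":0,"rz":0},{"gripper":1,"dx":-15.3,"dy":0,"dz":-12.9,"rx":0,"ry":0,"rz":0},{"gripper":1,"dx":-15.3,"dy":0,"dz":-12.9,"rx":0,"ry":0,"rz":0},{"gripper":1,"dx":-15.3,"dy":0,"dz":-12.9,"rx":0,"ry":0,"rz":0},{"gripper":1,"dx":0,"dy":0,"dz":0,"rx":0,"ry":0,"rz":0}]'; python3 -m inch '[{"gripper":1,"dx":0,"dy":0,"dz":-20,"rx":0,"ry":0,"rz":0},{"gripper":1,"dx":0,"dy":0,"dz":-20,"rx":0,"ry":0,"rz":0},{"gripper":1,"dx":0,"dy":0,"dz":0,"rx":0,"ry":0,"rz":0},{"gripper":1,"dx":0,"dy":0,"dz":0,"rx":0,"ry":0,"rz":0},{"gripper":1,"dx":0,"dy":0,"dz":0,"rx":0,"ry":0,"rz":0},{"gripper":1,"dx":0,"dy":0,"dz":0,"rx":0,"ry":0,"rz":0}]'
python3 - <<'E'
from m import *
for i in range(3):
    p=read_camera('scene'); q=(cloud(p)*1000-O)@B
    m=(p['z_map']>0)&(abs(q[...,1])<28)&(q[...,0]>-90)&(q[...,0]<-5)&(q[...,2]>90)&(q[...,2]<192); Q=q[m]
    A=np.column_stack([Q[:,1:],np.ones(len(Q))]); print(len(Q),np.linalg.lstsq(A,Q[:,0],rcond=None)[0],Q.min(0).round(1),Q.max(0).round(1))
save(p,'end.png',(340,110,540,290),4)
E
```

```text
clock: 16.55
position: [0.5532, 0.112, 0.1795]
tcp_rot: [-2.052, -1.616, -0.745]
contact_force: [0.3, 0.6, -0.1]
grip_width: 0.0878
grasp_force: 0.0
clock: 17.15
position: [0.5471, 0.0905, 0.2092]
tcp_rot: [-2.048, -1.618, -0.743]
contact_force: [-0.6, 0.1, -0.2]
grip_width: 0.0878
grasp_force: 0.0
382 [ -0.018   0.038 -57.052] [-54.  -27.9  97.5] [-42.7  27.3 190.7]
392 [ -0.022   0.032 -56.167] [-53.9 -28.   97.1] [-42.7  27.2 191.9]
384 [ -0.016   0.035 -56.691] [-54.  -28.   97.8] [-42.8  27.9 191.2]
```

View pics/end.png

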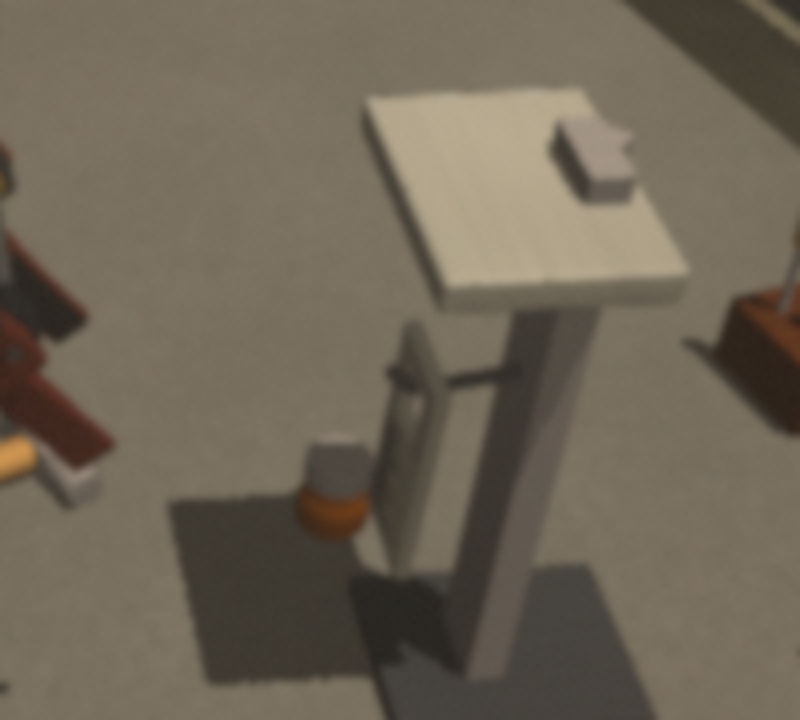

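The gauge hangs by its window on the hook (crop 415, 380), scale outward and steady over three shots. The gripper is well clear at the left, and the jar is unmoved at (335, 480).

```bash
python3 -c "
from cell import order
print(order.close_job())"
```

```text
the job is handed in; nothing more can be done
None
```

The smallest gauge is out of its block and hangs still and plumb by its window on the hook, graduated face outward; the gripper is clear, no bystander was touched as far as I saw, and the job was handed in at about 17 s of the 72 s allowed.

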